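Dial open the spare-key box

ROBOT

A 7-joint arm with a two-finger parallel gripper is mounted at the origin on the work surface. World frame = base frame: x ahead of the robot, y to its left, z up, the work surface at z = 0. Lengths are in mm, angles in rad, forces in N, time in s.
With the tool pointing down it reaches from about 425 to 875 mm from the base axis. Payload 4.7 kg.
Tool frame: the origin (TCP) lies on the centre line of the jaws, within the pads' length; the fingertips stand 25 mm ahead of it and the grasp point (between the pads) lies 6 mm ahead of it; z points along the fingers, x is the direction in which the jaws open and shut, and the axes are right-handed (so a half turn about z gives the same grasp; the last joint's range is limited). The gripper opens to 87 mm and grips with 3 to 60 N. Pads are 19 mm wide; open, the fingers measure 117 mm over their backs; the gripper's body (75 mm by 190 mm) begins 51 mm behind the grasp point.
Start: joints at [1.302, 0.321, -0.07, 1.45, 0.023, 1.371, -0.057], TCP at [181.359, -624.207, 222.187] pointing down, gripper open.
Joint ranges: [-2.86, 2.86], [-0.3, 2.09], [-1.38, 1.24], [0.06, 2.45], [-1.56, 4.7], [0.09, 2.05], [-2.69, 2.69]. Speed limits (rad/s): [2.57, 2.57, 3.14, 3.14, 3.14, 3.14, 3.14].

INTERFACE

Orientations are given as [roll, pitch, yaw] about the fixed x, y, z axes, in that order (R = Rz(yaw) Ry(pitch) Rx(roll)).
In Python, from workcell import robot gives the robot as it stands. The module is installed in compiled form; this text tells all that it offers.
- The arm moves only by the tool apply_moves, never from a script. Its argument "commands" is a list of rows, each a list of 7 numbers: the shift along the tool's x, y, z in m, then the turn, a rotation vector about the tool's x, y, z in degrees, then the finger opening in m, from 0 to 0.087. In form: [[x, y, z, wx, wy, wz, fingers], ...]. A call has 1 to 20 rows; each row shifts and turns the commanded pose from where the row before left it, along the tool's axes as they then stand; what a row does not reach is not made up. A row lasts 1/10 s, in which the tool goes at most 50 mm and 8.59 degrees, less where a joint would pass 70% of its speed; a pose out of reach is approached as far as the arm can. A call is refused whole if a number of a shift passes 0.05 or a number of a turn 8.59, either way. A call with a gripper value outside its range is refused whole. The fingers move at their own pace and stop on an object; "newtons" is the grip in N (left out, the last holds). Time passes only in rows, so rows that do not move let the fingers close. It gives the time, the measured TCP pose, the force and the opening at its end, in the units of the state.
- robot.sense(): the state, without advancing time (a new reading comes with each control period).
- robot.get_image(name): name is "scene" or "top" or "wrist"; returns a dict with "color" (384x512x3 uint8, red, green, blue), "z_map" (384x512 float32, mm along the optical axis (not along the pixel's ray), 0 where there is no reading), "fx", "fy", "cx", "cy" (pixels), "pose" (4x4, takes a point from camera to world coordinates); the wrist camera has in their place "hand_eye" (4x4, takes a point from camera to tool coordinates, whose origin is the TCP and whose axes are the tool frame's). Camera axes: x right, y down, z forward; pixel columns grow to the right and rows downward; lengths in mm; the calibration is good to about 2 mm. A picture is of the moment at which its call begins: read the wrist's pose just before it.
- robot.finish_job(): hands the job in, once; it reports no verdict.
The state is a dict: "t": time; "qpos": joint angles; "joint_vel": joint speeds; "tau": joint torques, N m; "position": TCP position; "tcp_rot": TCP orientation; "contact_force": force on the tool from outside, world axes, zero at the start; "wrist_torque": the same for the moment, N m; "width": finger opening in mm.
Only numpy, scipy, OpenCV 4.12 (cv2) and the standard library are available. Lean on these libraries where they do the work, as an engineer would, in place of code of your own. Each camera call takes 0.05 s, during which the arm holds its last target.

TASK

Unlock the spare-key box: with a fingertip, flick the front edge of its lobed thumbwheel to the robot's right, click by click, until the lobe with the raised steel mark rests at the arrow, never letting it run past the arrow. Only then push the latch post on top of the box away from the robot as far as it goes, and move clear. Work gently by pushing only, grip and lift nothing, and leave the other things on the shelf standing where they are.

Things in the scene. Friction and masses are not known exactly. Their poses are not given: they have to be found in the camera images.
- keybox: spare-key box of brushed nickel, 110 mm deep (x) x 150 mm wide (y) x 55 mm high, fixed to the shelf. Origin at the centre of its underside; its x points to its back (away from the robot at yaw 0), y to its left, z up. Its top carries the wheel (left front, partly overhanging the front), an arrow behind the wheel, and the latch (right)
- wheel_axis (a point): on the vertical axis of the thumbwheel, half-way up it; in the box frame at x -40, y 22, z 69 mm. The black wheel is 16 mm thick (61 to 77 mm above the shelf, 6 mm of air under it): a hub of radius 30 mm with eight equal lobes, 45 degrees apart, each 8 mm wide with a round end, reaching to radius 42 mm
- wheel (a joint): wheel angle in rad, growing counter-clockwise from above (front edge to the robot's right). 0 = marked lobe at the arrow (box +x). A click is 0.785 rad (a lobe then points along box -x, +y and the diagonals too); a sprung detent draws the wheel to the nearest click, a push past half a click snaps on to the next; it takes 2 to 3 N at a lobe. Starts 2 to 4 clicks short (-3.14 to -1.57)
- wheel_mark (a point): top of the marked lobe, 36 mm from the wheel axis: it carries a steel rib and a 5 mm high round steel pip; the other seven lobes are plain
- arrow_tip (a point): tip of the fixed arrow on the box top, 4 mm above the box top, 46 mm behind the wheel axis (box +x), pointing at the wheel axis
- latch (a joint): travel of the latch in m: 0 = locked (start), 0.028 = end stop, fully open. It slides along the box's +x, with about 1.2 N of friction, and stays where it is left
- latch_post (a point): centre of the top of the latch post, an upright steel post 14 mm in diameter. The top is 81.5 mm above the shelf; it stands 22 mm above its 4 mm thick, 40 mm long slide plate. Locked, it is at x -20, y -50 mm in the box frame
- flask: bystander: turquoise glass perfume flask, 36 x 50 x 92 mm high, loose, standing on the shelf to the left of the box; origin at the centre of its underside
- cedar: bystander: round cedar freshener block, diameter 52 mm, 22 mm high, loose, on the shelf in front of the box's right half; origin at the centre of its underside
- extender_a: bystander: steel tire valve extender, diameter 13 mm, 40 mm high, loose, standing on top of the box at its back left corner; origin at the centre of its underside
- extender_b: bystander: the same kind of valve extender, standing on the shelf to the right of the box; origin at the centre of its underside
- clip: bystander: black plastic sun visor clip, 60 x 22 x 14 mm, loose, on the shelf to the right of the box; origin at the centre of its underside
- wax_tin: bystander: round wax tin, diameter 72 mm, 32 mm high, loose, on the shelf behind the box; origin at the centre of its underside
There are look-alikes about, which are no part of the job. What is shaped like the keybox but pink is not meant.

How it is judged (in metres and radians):
On the way, in this order (a step that is already met when the one before it is completed fails the run):
1. the marked lobe rests at the arrow with the latch still locked (value of joint wheel between -0.2 and 0.2 rad and value of joint latch below 0.006 m and velocity of joint wheel between -0.3 and 0.3 rad/s), for 0.2 s.
2. the latch is pushed fully back (value of joint latch above 0.023 m and value of joint wheel between -0.2 and 0.2 rad), for 0.1 s.
At the end, for the whole second after the job is handed in: the marked lobe rests at the arrow (within 0.2 rad), the latch is pushed back to within 5 mm of its end stop, and every bystander is within 20 mm of where it began (all of step 2 and velocity of joint wheel between -0.1 and 0.1 rad/s and distance of each of flask, cedar, extender_a, extender_b, clip, wax_tin from where it was at the start of the episode below 0.02 m); the robot touches nothing.
It fails at once if the wheel runs past the arrow by more than half a click (value of joint wheel above 0.42 rad).
It fails at once if the wheel is turned backwards, a click or more below the lowest start (value of joint wheel below -3.61283 rad).
It fails at once if the latch is pushed (more than 6 mm) before the marked lobe is at the arrow (value of joint latch above 0.006 m and value of joint wheel below -0.35 rad).
It fails at once if the wheel or latch is forced or gripped hard (over 30 N on the wheel, 40 N on the latch) (contact force between the fingers and wheel above 30 N or contact force between the fingers and latch above 40 N).
It fails at once if a bystander is lifted, carried, knocked over or shoved more than 20 mm (distance of any of flask, cedar, extender_a, extender_b, clip, wax_tin from where it was at the start of the episode above 0.02 m or angle between any of flask, cedar, extender_a, extender_b, clip, wax_tin's own z axis and vertical above 0.4 rad).
It also fails if it takes over 58 s, if anything falls off the work surface, if the arm or the gripper's body presses on something with over 40 N, if the wrist force passes 120 N, or if a joint passes its speed limit or range.

## Working session

There is one attempt and no reset: what is moved stays moved. The work goes in short steps, Python scripts to look and compute and a tool call to move; the robot and the scene stay as the last step left them, time stands still between calls to the robot, and variables do not carry over. Pictures are saved under pics/ and viewed, and the job is handed in when it is done.

Besides the shell and the picture viewer there is one more tool, called after "Call:" by a JSON object that holds its "op" and its "data", one argument or row to a line. apply_moves: Moves the arm, as the interface text tells. Its arguments: {"type":"object","properties":{"commands":{"type":"array"},"newtons":{"type":"number"}},"required":["commands"]}

```bash
mkdir -p pics; python3 - <<'E'
from workcell import robot
import cv2
s=robot.sense();print(s)
for n in("scene","top"):
    d=robot.get_image(n);print(n,d['fx'],d['cx'],d['cy'],d['pose'].round(3).tolist())
    cv2.imwrite(f'pics/{n}0.png',cv2.resize(d['color'][:,:,::-1],(800,600),interpolation=cv2.INTER_CUBIC))
E
```

```text
{'t': 0.0, 'qpos': array([ 1.3021316 ,  0.32181151, -0.07008564,  1.45169745,  0.02261569,
        1.37080074, -0.05688508]), 'joint_vel': array([-0.00105446, -0.00012963,  0.00032205,  0.00057271, -0.00064103,
        0.00159124, -0.00066984]), 'tau': array([-2.46348254e-04, -4.91288316e+01, -4.04060371e-01, -3.12530744e+01,
       -6.38854830e-02,  4.36437281e-02,  1.72824857e-04]), 'position': array([ 181.14591595, -623.65810873,  221.05772576]), 'tcp_rot': array([ 3.14147756e+00,  1.92658597e-03, -1.28798173e+00]), 'contact_force': array([ 0.07910062,  0.53067041, -0.7186515 ]), 'wrist_torque': array([ 0.03855277, -0.0390114 , -0.00405464]), 'width': 87.20941028380727}
scene 351.93932116963276 257.9542234633135 190.36797664900493 [[0.345, 0.495, -0.797, 1080.633], [0.938, -0.199, 0.283, -143.91], [-0.019, -0.846, -0.533, 427.6], [0.0, 0.0, 0.0, 1.0]]
top 447.7677456073186 257.40451146037196 192.3176740340455 [[0.014, -0.981, 0.193, 410.394], [-1.0, -0.011, 0.017, 18.698], [-0.014, -0.194, -0.981, 920.462], [0.0, 0.0, 0.0, 1.0]]
```

View pics/top0.png

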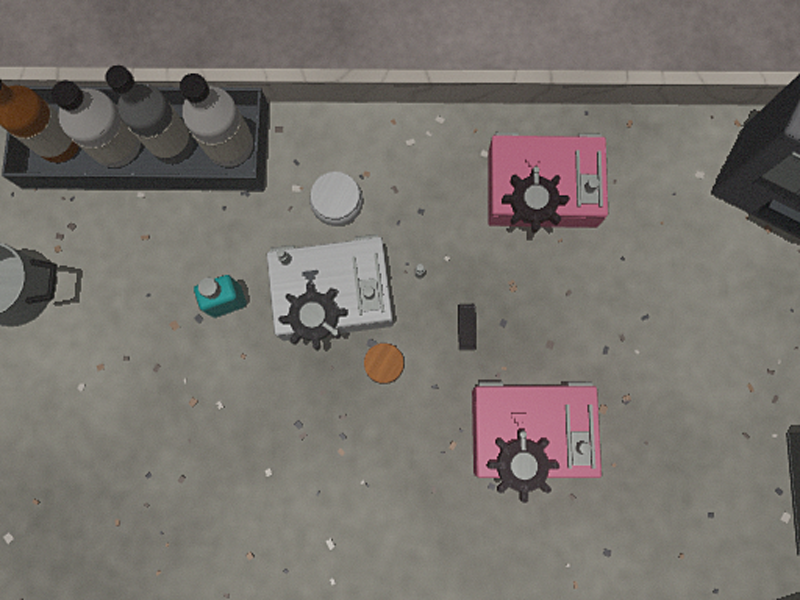

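View pics/scene0.png

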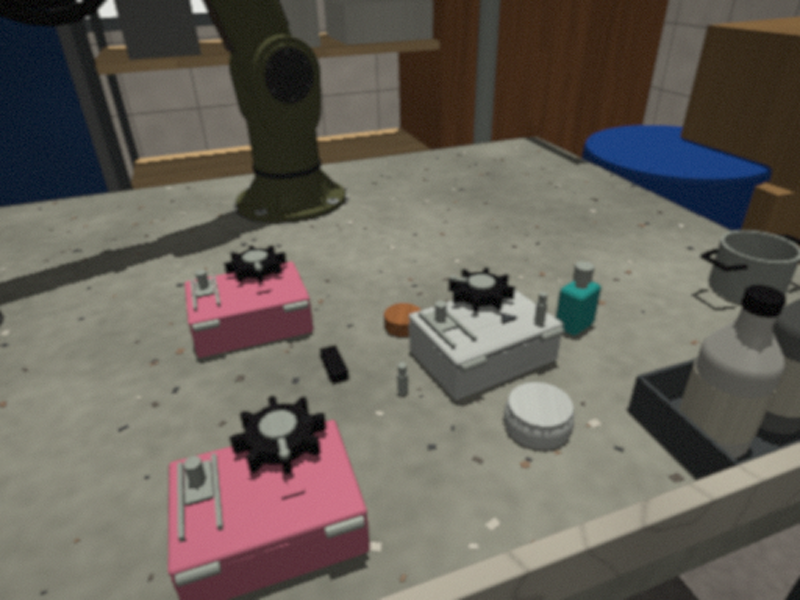

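The top view shows the nickel box with its wheel at (312,315) and its mark pointing to the lower right. The latch post is at (369,291), the cedar block at (384,362) and the flask at (218,295). The next step is to measure these.

```bash
cat > h.py <<'E'
from workcell import robot
import numpy as np, cv2
def ray(d,u,v,z,T=None):
    T=d['pose'] if T is None else T
    r=T[:3,:3]@np.array([(u-d['cx'])/d['fx'],(v-d['cy'])/d['fy'],1.]);o=T[:3,3]
    return o+r*(z-o[2])/r[2]
def proj(d,P,T=None):
    T=d['pose'] if T is None else T
    p=T[:3,:3].T@(np.asarray(P,float)-T[:3,3]);return np.array([d['fx']*p[0]/p[2]+d['cx'],d['fy']*p[1]/p[2]+d['cy']])
E
python3 - <<'E'
from h import *
d=robot.get_image("top");c=d['color'];
h=cv2.cvtColor(c,cv2.COLOR_RGB2HSV)
# box: find top plane pixels by depth
v,u=np.mgrid[0:384,0:512];z=d['z_map'];P=np.stack([(u-d['cx'])/d['fx']*z,(v-d['cy'])/d['fy']*z,z],-1)@d['pose'][:3,:3].T+d['pose'][:3,3]
R=(u>160)&(u<262)&(v>140)&(v<235)&(z>0)
m=(R&(P[...,2]>49)&(P[...,2]<61)).astype(np.uint8)
hub=(R&(P[...,2]>70)&(P[...,2]<84)).astype(np.uint8)
print(m.sum(),hub.sum())
m=cv2.morphologyEx(m,cv2.MORPH_OPEN,np.ones((3,3)))
q=P[m>0][:,:2].astype(np.float32)
print('top rect',cv2.minAreaRect(q))
n,l,st,ce=cv2.connectedComponentsWithStats(hub)
for i in range(1,n):
    if st[i,4]>10: 
        q=P[l==i]; print(st[i],q.mean(0),cv2.minEnclosingCircle(q[:,:2].astype(np.float32)))
for nm,lo,hi in(("flask",(80,90,40),(95,255,255)),("cedar",(5,110,80),(20,255,255))):
    mm=cv2.inRange(h,lo,hi);mm[:140]=0;mm[240:]=0;q=P[(mm>0)&(z>0)];print(nm,q.mean(0),q.min(0),q.max(0))
x=c[125:245,120:320,::-1];cv2.imwrite('pics/topz.png',cv2.resize(x,(800,480),interpolation=cv2.INTER_CUBIC))
E
```

```text
3121 1040
top rect ((603.0926513671875, 128.2857208251953), (115.03179168701172, 150.25860595703125), 8.331267356872559)
[177 161   8   7  21] [628.61762356 180.94606994  78.8827872 ] ((630.3482666015625, 183.32766723632812), 6.661825180053711)
[178 181  44  43 972] [557.23005839 143.16244329  77.0643819 ] ((557.5167846679688, 143.6500244140625), 41.782501220703125)
[232 183   8   8  47] [587.3975495   75.23884366  79.73911798] ((588.0499267578125, 75.20658111572266), 7.169384479522705)
flask [583.07251423 264.03235962  51.10547044] [565.49933994 243.12533508   0.69867745] [611.22727821 316.19460706  86.66346538]
cedar [509.42947345  57.37299237  21.07776824] [491.55731322  33.45400517  -2.11966857] [531.48710289  82.25046674  26.14295572]
```

View pics/topz.png

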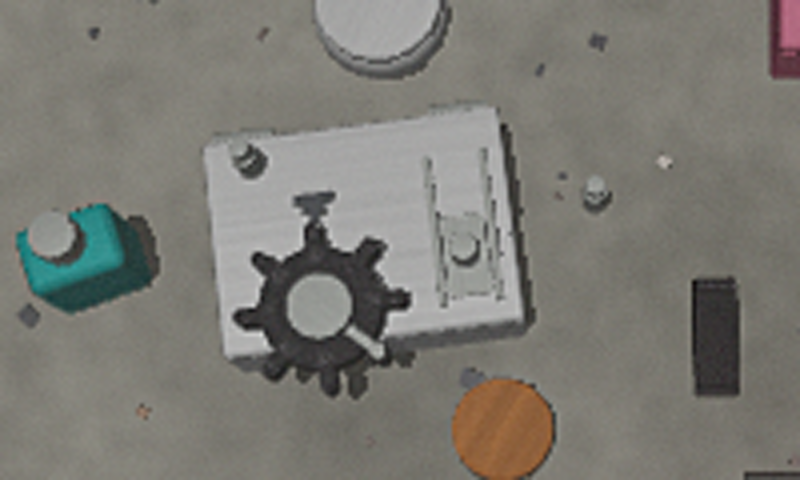

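Call:
{"op": "apply_moves", "data": {
  "commands": [
    [0,0,0,0,0,4,0.087],
    [0,0,0,0,0,3.8,0.087]
  ]
}}

```text
t: 0.35
position: [181.3, -624.0, 221.6]
tcp_rot: [3.141, 0.001, -1.427]
contact_force: [-0.6, -0.8, 1.0]
width: 87.0
```

```bash
cat >> h.py <<'E'
from scipy.spatial.transform import Rotation as Ro
YAW=np.radians(8.4);W=np.array([557.4,143.5,69.])
RB=Ro.from_euler('z',YAW).as_matrix()
def st():
    s=robot.sense();R=Ro.from_euler('xyz',s['tcp_rot']).as_matrix();return s,s['position'],R
def rel(p): return RB.T@(p-W)
def to(p,q,R): return (R.T@(np.array(q,float)-p)/1000).round(4)
E
python3 - <<'E'
from h import *
s,p,R=st();print(s['t'],p,s['tcp_rot'],np.degrees(s['tcp_rot'][2]),'want',8.4-90)
a=np.array([540,-230,200]);b=W+RB@np.array([-75,66.5,0]);b[2]=150
print(to(p,a,R),to(a,b,R))
E
```

```text
0.35 [ 181.28213611 -623.97469846  221.64139129] [ 3.14145130e+00  8.02974319e-04 -1.42686614e+00] -81.75340779788944 want -81.6
[-0.3384 -0.4115  0.0219] [-0.4334  0.0044  0.0503]
```

Call:
{"op": "apply_moves", "data": {
  "commands": [
    [-0.0242,-0.0294,0.0016,0,0,0,0.087],
    [-0.0242,-0.0294,0.0016,0,0,0,0.087],
    [-0.0242,-0.0294,0.0016,0,0,0,0.087],
    [-0.0242,-0.0294,0.0016,0,0,0,0.087],
    [-0.0242,-0.0294,0.0016,0,0,0,0.087],
    [-0.0242,-0.0294,0.0016,0,0,0,0.087],
    [-0.0242,-0.0294,0.0016,0,0,0,0.087],
    [-0.0242,-0.0294,0.0016,0,0,0,0.087],
    [-0.0242,-0.0294,0.0016,0,0,0,0.087],
    [-0.0242,-0.0294,0.0016,0,0,0,0.087],
    [-0.0242,-0.0294,0.0016,0,0,0,0.087],
    [-0.0242,-0.0294,0.0016,0,0,0,0.087],
    [-0.0242,-0.0294,0.0016,0,0,0,0.087],
    [-0.0242,-0.0294,0.0016,0,0,0,0.087]
  ]
}}

```text
t: 1.75
position: [539.7, -227.7, 199.5]
tcp_rot: [3.141, -0.0, -1.424]
contact_force: [0.8, -0.5, 0.1]
width: 87.3
```

Call:
{"op": "apply_moves", "data": {
  "commands": [
    [-0.031,0,0.002,0,0,0,0.087],
    [-0.031,0,0.002,0,0,0,0.087],
    [-0.031,0,0.002,0,0,0,0.087],
    [-0.031,0,0.002,0,0,0,0.087],
    [-0.031,0,0.002,0,0,0,0.087],
    [-0.031,0,0.002,0,0,0,0.087],
    [-0.031,0,0.002,0,0,0,0.087],
    [-0.031,0,0.002,0,0,0,0.087],
    [-0.031,0,0.002,0,0,0,0.087],
    [-0.031,0,0.002,0,0,0,0.087],
    [-0.031,0,0.002,0,0,0,0.087],
    [-0.031,0,0.002,0,0,0,0.087],
    [-0.031,0,0.002,0,0,0,0.087],
    [-0.031,0,0.002,0,0,0,0.087],
    [0,0,0,0,0,0,0.087]
  ]
}}

```text
t: 3.25
position: [473.6, 205.6, 171.6]
tcp_rot: [3.141, 0.003, -1.417]
contact_force: [-0.4, -0.4, -0.2]
width: 87.0
```

```bash
python3 - <<'E'
from h import *
s,p,R=st();print(s['t'],p,s['tcp_rot'],np.degrees(s['tcp_rot']),rel(p),s['qpos'])
b=W+RB@np.array([-75,66.5,0]);b[2]=130;print(to(p,b,R))
d=robot.get_image("wrist");print(d['hand_eye'].round(2).tolist(),d['fx'],d['cx'],d['cy'])
cv2.imwrite('pics/w1.png',cv2.resize(d['color'][:,:,::-1],(800,600)))
E
```

```text
3.25 [473.60106205 205.63039936 171.63915952] [ 3.14113233e+00  2.65629056e-03 -1.41655000e+00] [ 1.79973625e+02  1.52194238e-01 -8.11623362e+01] [-73.82377394  73.70548777 102.63915952] [ 0.26080114  0.12320976 -0.7637439   1.82498018  0.08754832  1.22815796
 -1.94513327]
[0.0073 0.0012 0.0416]
[[1.0, -0.0, -0.0, 0.0], [0.0, 0.97, 0.24, -65.51], [-0.0, -0.24, 0.97, -163.32], [0.0, 0.0, 0.0, 1.0]] 338.15897202461355 253.79652633730237 199.38417896215543
```

View pics/w1.png

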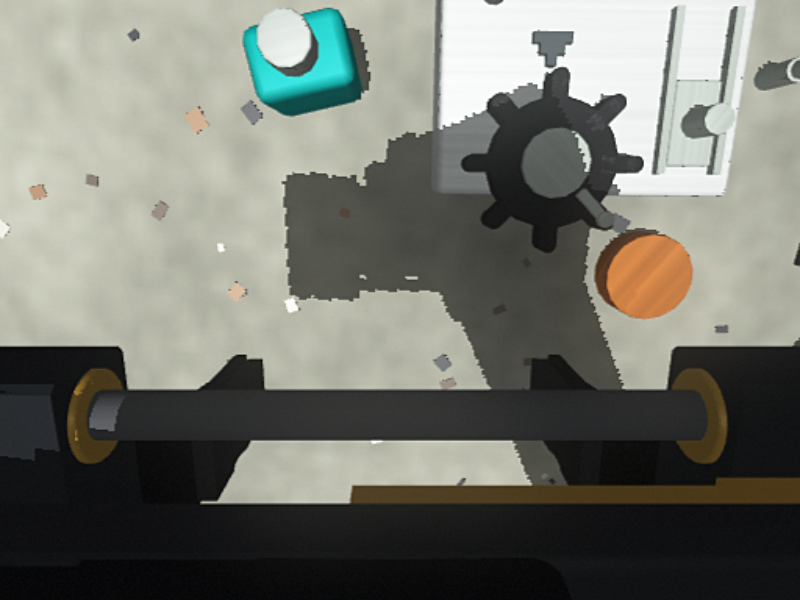

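```bash
python3 - <<'E'
from h import *
s,p,R=st();d=robot.get_image("wrist")
T=np.eye(4);T[:3,:3]=R;T[:3,3]=p;T=T@d['hand_eye']
k=512/800
for n,(u,v,z) in dict(hub=(556,162,77),post=(718,119,81.5),lobef=(544,238,77),loberear=(559,80,77),lobeleft=(472,163,77),loberight=(634,163,77),mark=(608,217,79),arrow=(551,64,59),boxFL=(434,194,55),boxFR=(725,194,55)).items():
    print(n,ray(d,u*k,v*k,z,T).round(1),rel(ray(d,u*k,v*k,z,T)).round(1))
for xx in (43.5,58.5,-43.5,-58.5):
  for yy in(-9.5,9.5):
    print(xx,yy,proj(d,p+R@np.array([xx,yy,25.]),T)/k)
z=d['z_map'];
for (u,v) in((245,365),(255,370),(550,368),(545,380),(600,430),(670,350),(690,360)): print(u,v,z[int(v*k),int(u*k)])
E
```

```text
hub [558.7 140.   77. ] [ 0.8 -3.7  8. ]
post [587.7  72.9  81.5] [ 19.7 -74.3  12.5]
lobef [523.1 137.8  77. ] [-34.8  -0.6   8. ]
loberear [593.9 146.6  77. ] [36.5 -2.3  8. ]
lobeleft [552.3 178.9  77. ] [ 0.2 35.7  8. ]
loberight [563.8 103.6  77. ] [  0.5 -40.4   8. ]
mark [537.6 110.4  79. ] [-24.5 -29.9  10. ]
arrow [604.1 147.4  59. ] [ 46.8  -3.  -10. ]
boxFL [535.3 192.6  55. ] [-14.7  51.8 -14. ]
boxFR [557.9  43.9  55. ] [-14.1 -98.6 -14. ]
43.5 -9.5 [513.76131314 335.6264947 ]
43.5 9.5 [511.12645563 383.59092863]
58.5 -9.5 [554.14685195 335.59745096]
58.5 9.5 [550.59128475 383.56308933]
-43.5 -9.5 [279.54361623 335.79493512]
-43.5 9.5 [282.24804427 383.75238413]
-58.5 -9.5 [239.16443168 335.82397428]
-58.5 9.5 [242.789283   383.78021915]
245 365 166.13647
255 370 162.96829
550 368 164.02522
545 380 156.26117
600 430 81.449165
670 350 350.1646
690 360 87.149765
```

```bash
python3 - <<'E'
from h import *
d=robot.get_image("wrist");z=d['z_map'];v,u=np.mgrid[0:384,0:512]
P=np.stack([(u-d['cx'])/d['fx']*z,(v-d['cy'])/d['fy']*z,z],-1)@d['hand_eye'][:3,:3].T+d['hand_eye'][:3,3]
m=(z>50)&(z<210)&(P[...,0]>30)&(P[...,0]<75)&(P[...,2]>-30)
for r in range(222,300,3):
    c=np.where(m[r])[0]
    if len(c): print(r,c.min(),c.max(),'|',*[P[r,i].round(0).astype(int).tolist() for i in c[::max(1,len(c)//5)]])
cv2.imwrite('pics/w2.png',cv2.resize(cv2.convertScaleAbs(d['color'][200:320,300:470,::-1],alpha=3,beta=20),(800,565)))
E
```

```text
228 351 358 | [48, -11, -4] [49, -11, -3] [49, -11, -3] [50, -11, -3] [50, -11, -3] [51, -11, -3] [52, -11, -2] [52, -11, -4]
231 340 361 | [43, -9, -3] [45, -10, -4] [47, -10, -3] [48, -11, -7] [50, -11, -8] [51, -11, -8]
234 340 364 | [43, -7, -2] [44, -9, -7] [47, -10, -8] [48, -11, -11] [51, -11, -11]
237 340 367 | [43, -6, -2] [44, -9, -11] [46, -9, -12] [48, -10, -13] [49, -11, -16] [51, -11, -16]
240 339 369 | [43, -4, -1] [43, -8, -13] [45, -10, -16] [48, -9, -16] [49, -11, -20] [52, -11, -21]
243 339 372 | [43, -2, -1] [43, -6, -12] [44, -9, -20] [47, -10, -20] [48, -11, -23] [50, -11, -24]
246 339 377 | [43, -1, -2] [43, -6, -14] [44, -10, -24] [47, -10, -24] [49, -11, -27] [51, -11, -28]
249 339 375 | [43, 1, -2] [43, -4, -14] [43, -8, -23] [45, -10, -27] [48, -9, -27] [49, -11, -30]
282 348 355 | [43, 9, -22] [43, 8, -23] [43, 7, -24] [43, 7, -26] [44, 6, -26] [44, 6, -27] [44, 5, -28] [44, 5, -29]
285 349 355 | [43, 9, -23] [43, 9, -24] [43, 8, -26] [44, 8, -27] [44, 8, -27] [44, 7, -28] [44, 6, -29]
288 351 354 | [43, 9, -26] [44, 9, -27] [44, 9, -27] [44, 8, -28]
291 354 354 | [44, 9, -29]
```

View pics/w2.png

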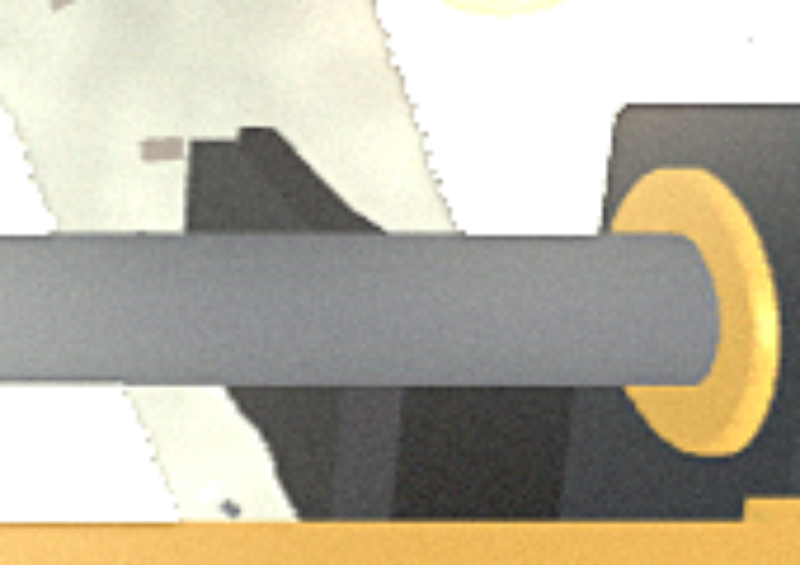

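```bash
python3 - <<'E'
from h import *
s,p,R=st();d=robot.get_image("scene");c=d['color'].copy()
for xx in (43.5,58.5,-43.5,-58.5):
  for zz in(25,-3):
    q=proj(d,p+R@np.array([xx,0,zz]));print(xx,zz,q); cv2.circle(c,tuple(int(round(a)) for a in q),1,(255,0,0) if zz>0 else (0,255,0),-1)
cv2.imwrite('pics/s1.png',cv2.resize(c[60:240,220:420,::-1],(800,720)[:2] if 0 else (660,594),interpolation=cv2.INTER_CUBIC))
E
```

```text
43.5 25 [297.71853257 131.82648961]
43.5 -3 [298.32179398 118.62030252]
58.5 25 [291.49131404 133.33907494]
58.5 -3 [291.96525525 120.05192256]
-43.5 25 [331.87977606 123.52875675]
-43.5 -3 [333.15170462 110.77590795]
-58.5 25 [337.45309383 122.17500328]
-58.5 -3 [338.82758066 109.49758681]
```

View pics/s1.png

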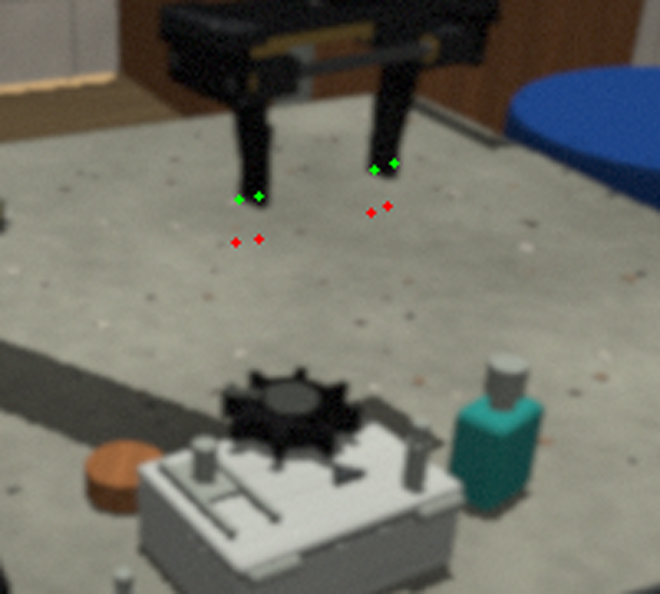

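```bash
sed -i 's/W=np.array(.*/W=np.array([558.,142.,69.])/' h.py; python3 - <<'E'
from h import *
s,p,R=st()
for r in((-75,66.5,62),(-46,66.5,62)):
    b=W+RB@np.array([r[0],r[1],0]);b[2]=r[2];print(to(p,b,R));p=b
E
```

```text
[0.0019 0.002  0.1095]
[-0.    -0.029 -0.   ]
```

Call:
{"op": "apply_moves", "data": {
  "commands": [
    [0.001,0,0.025,0,0,-0.3,0.087],
    [0.001,0,0.025,0,0,0,0.087],
    [0,0,0.025,0,0,0,0.087],
    [0,0,0.02,0,0,0,0.087],
    [0,0,0.014,0,0,0,0.087],
    [0,0,0,0,0,0,0.087]
  ]
}}

```text
t: 4.05
position: [474.8, 196.8, 60.9]
tcp_rot: [3.138, -0.001, -1.421]
contact_force: [0.1, -0.1, 0.5]
width: 86.9
```

```bash
python3 - <<'E'
from h import *
s,p,R=st();print(p,rel(p),np.degrees(s['tcp_rot'][2]),s['contact_force'],s['qpos'].round(2))
d=robot.get_image("wrist")
cv2.imwrite('pics/w3.png',cv2.resize(cv2.convertScaleAbs(d['color'][:,:,::-1],alpha=1.5,beta=20),(800,600)))
d=robot.get_image("scene")
cv2.imwrite('pics/s3.png',cv2.resize(d['color'][120:260,220:400,::-1],(771,600),interpolation=cv2.INTER_CUBIC))
E
```

```text
[474.8253629  196.79026512  60.90787057] [-74.27843942  66.35289629  -8.09212943] -81.39223878183171 [ 0.07355029 -0.08219078  0.49197161] [ 0.22  0.26 -0.74  1.94  0.2   1.02 -2.02]
```

View pics/w3.png

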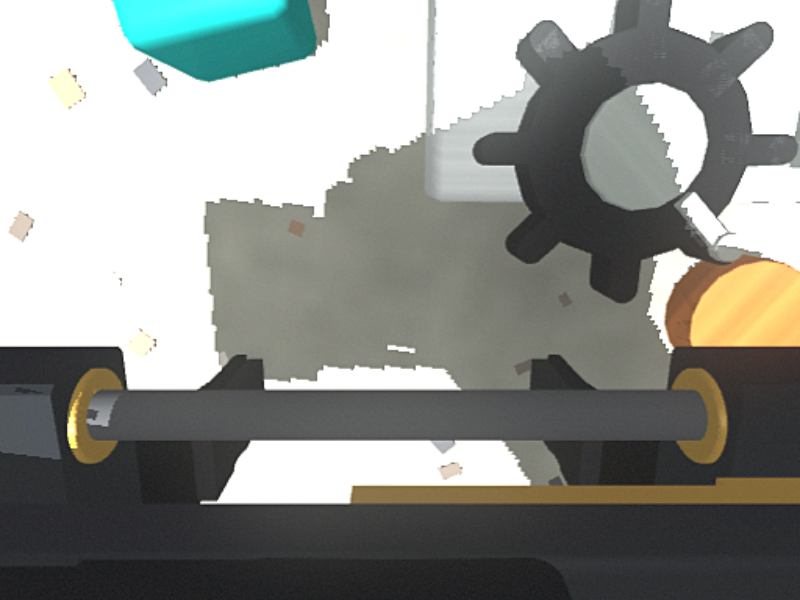

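View pics/s3.png

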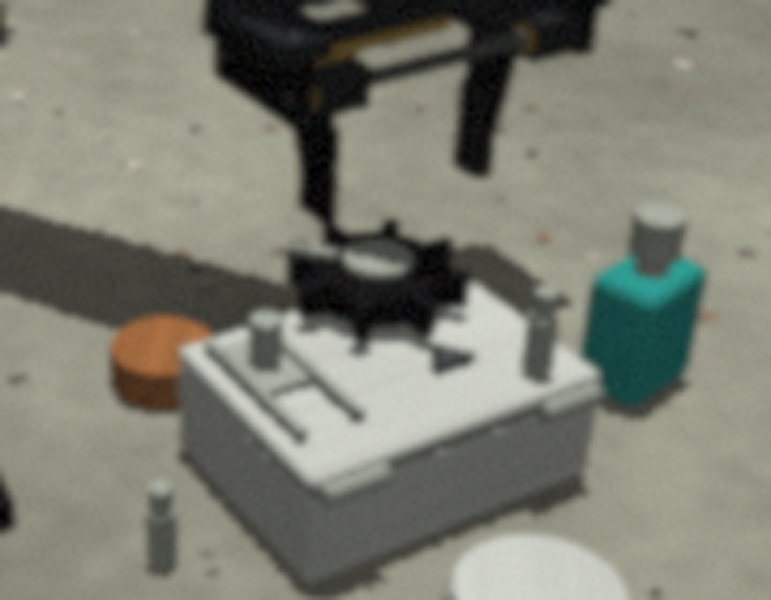

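```bash
python3 - <<'E'
from h import *
s,p,R=st();d=robot.get_image("scene")
for z in(0,10,25):
  for x in(-43,-52): 
    q=proj(d,p+R@np.array([x,0,z]));print(x,z,(q-[220,120])*4.2833)
E
```

```text
-43 0 [461.55302807 166.60158325]
-52 0 [475.16807574 162.57735062]
-43 10 [459.90391756 183.53907152]
-52 10 [473.43556647 179.4654289 ]
-43 25 [457.47127931 208.52392342]
-52 25 [470.87971279 204.37926791]
```

Call:
{"op": "apply_moves", "data": {
  "commands": [
    [0,0,0.006,0,0,0,0.087],
    [0,-0.007,0,0,0,0,0.087],
    [0,-0.007,0,0,0,0,0.087],
    [0,-0.007,0,0,0,0,0.087],
    [0,-0.007,0,0,0,0,0.087],
    [0,0,0,0,0,0,0.087]
  ]
}}

```text
t: 4.8
position: [504.8, 202.9, 56.8]
tcp_rot: [-3.141, 0.001, -1.419]
contact_force: [0.6, -0.2, 1.2]
width: 86.7
```

```bash
cat > look.py <<'E'
from h import *
import sys
n=sys.argv[1]
s,p,R=st();print(s['t'],p,rel(p),np.degrees(s['tcp_rot'][2]),s['contact_force'])
d=robot.get_image("wrist")
cv2.imwrite(f'pics/w{n}.png',cv2.resize(cv2.convertScaleAbs(d['color'][:,:,::-1],alpha=1.3,beta=15),(800,600)))
E
python3 look.py 4
```

```text
4.8 [504.835714   202.92471265  56.81823418] [-43.6938907   68.03753253 -12.18176582] -81.33075623541488 [ 0.55776968 -0.23800931  1.16571722]
```

View pics/w4.png

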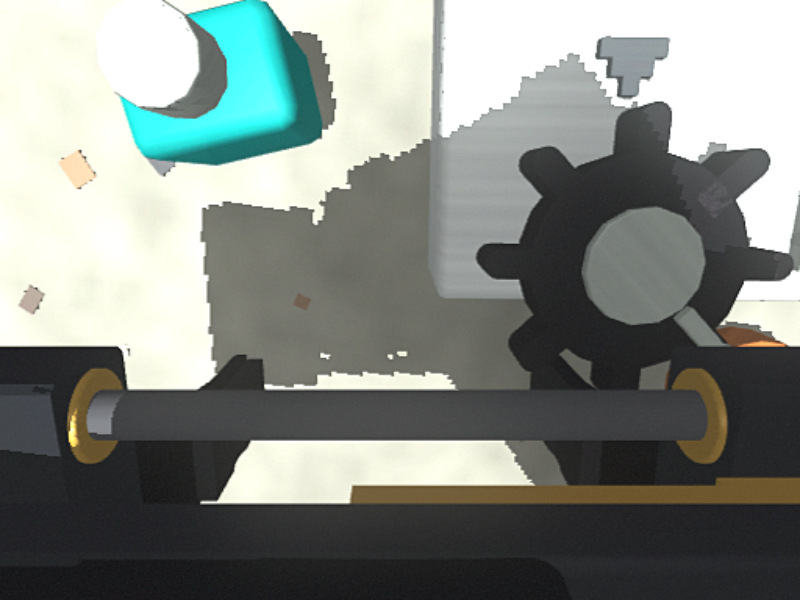

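Call:
{"op": "apply_moves", "data": {
  "commands": [
    [0.003,0.0015,0,0,0,0,0.087],
    [0.003,0,0,0,0,0,0.087],
    [0.003,0,0,0,0,0,0.087],
    [0.003,0,0,0,0,0,0.087],
    [0.003,0,0,0,0,0,0.087]
  ]
}}

```text
t: 5.35
position: [503.7, 188.4, 56.7]
tcp_rot: [3.141, 0.001, -1.418]
contact_force: [-2.0, 3.2, 0.5]
width: 86.9
```

```bash
python3 look.py 5
```

```text
5.35 [503.69364516 188.4239761   56.74107968] [-46.94201932  53.85919193 -12.25892032] -81.25974389405997 [-1.98915177  3.23425152  0.54085149]
```

View pics/w5.png

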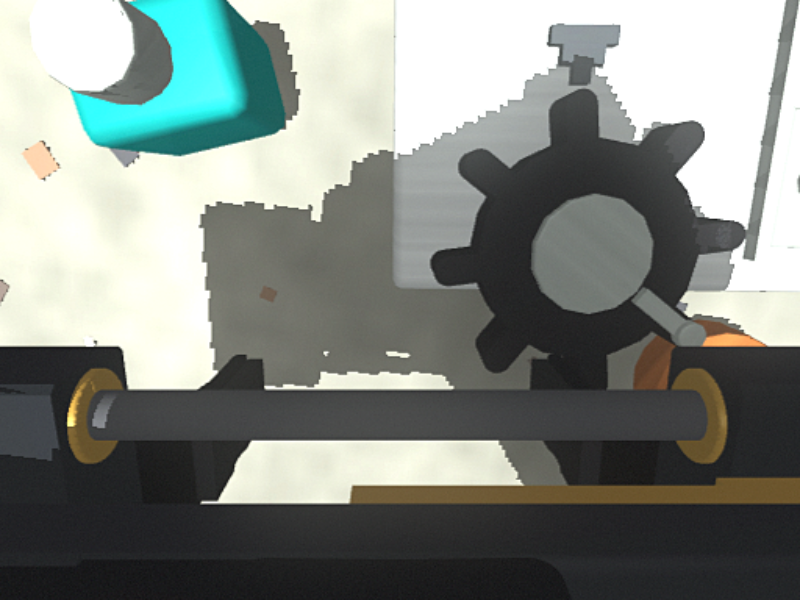

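Call:
{"op": "apply_moves", "data": {
  "commands": [
    [0.003,0,0,0,0,0,0.087],
    [0.003,0,0,0,0,0,0.087],
    [0.003,0,0,0,0,0,0.087],
    [0.002,0,0,0,0,0,0.087]
  ]
}}

```text
t: 5.8
position: [506.5, 175.7, 56.7]
tcp_rot: [-3.141, -0.001, -1.42]
contact_force: [0.5, -0.0, 0.6]
width: 86.6
```

```bash
python3 look.py 6
```

```text
5.8 [506.48173519 175.65105223  56.737102  ] [-46.0497464  40.8159991 -12.262898 ] -81.34242572632442 [ 0.52957888 -0.0294599   0.55339396]
```

View pics/w6.png

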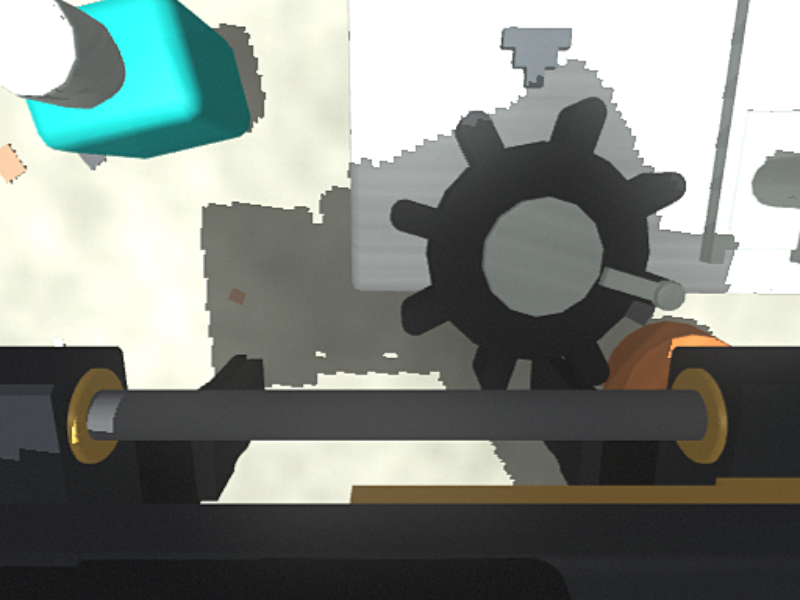

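Call:
{"op": "apply_moves", "data": {
  "commands": [
    [0.002,0,0,0,0,0,0.087],
    [0.002,0,0,0,0,0,0.087],
    [0,0,0,0,0,0,0.087]
  ]
}}

```text
t: 6.15
position: [506.8, 172.3, 56.7]
tcp_rot: [3.142, -0.0, -1.419]
contact_force: [0.3, -0.3, 0.3]
width: 87.1
```

```bash
python3 look.py 7
```

```text
6.15 [506.75289254 172.3360126   56.68805861] [-46.26576896  37.49691062 -12.31194139] -81.32540727815017 [ 0.27045686 -0.31136047  0.33237563]
```

View pics/w7.png

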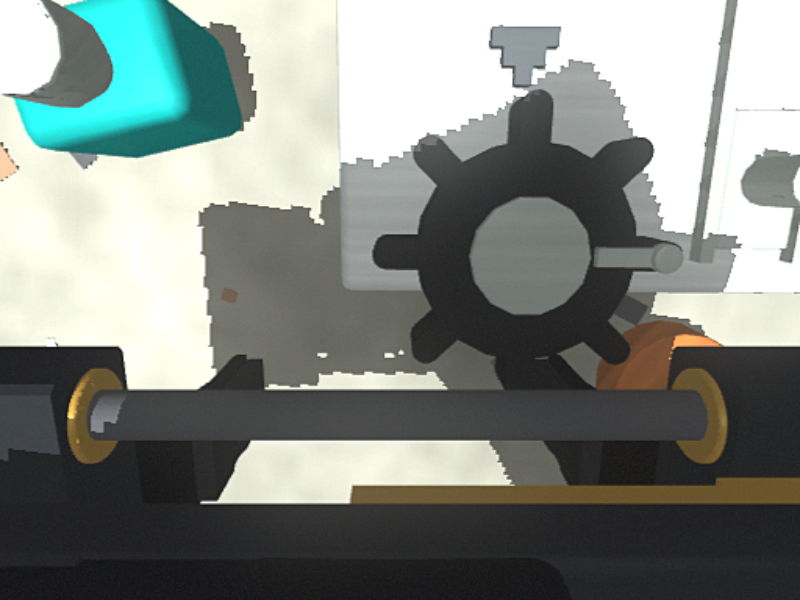

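The first click is done: the mark now points right at (665,257). I'll repeat the same stroke.

Call:
{"op": "apply_moves", "data": {
  "commands": [
    [0,0.009,0,0,0,0,0.087],
    [0,0.009,0,0,0,0,0.087],
    [0,0.004,0,0,0,0,0.087],
    [-0.01,0,0,0,0,0,0.087],
    [-0.01,0,0,0,0,0,0.087],
    [-0.009,0,0,0,0,0,0.087],
    [0,0,0,0,0,0,0.087],
    [0,-0.009,0,0,0,0,0.087],
    [0,-0.009,0,0,0,0,0.087],
    [0,-0.004,0,0,0,0,0.087],
    [0,0,0,0,0,0,0.087]
  ]
}}

```text
t: 7.3
position: [503.2, 201.2, 56.6]
tcp_rot: [3.142, 0.0, -1.42]
contact_force: [0.1, 0.4, 0.1]
width: 87.1
```

```bash
python3 look.py 8
```

```text
7.3 [503.2341356  201.23520163  56.58435751] [-45.5250968   66.60010944 -12.41564249] -81.3688740224737 [0.07825187 0.43524125 0.05290256]
```

View pics/w8.png

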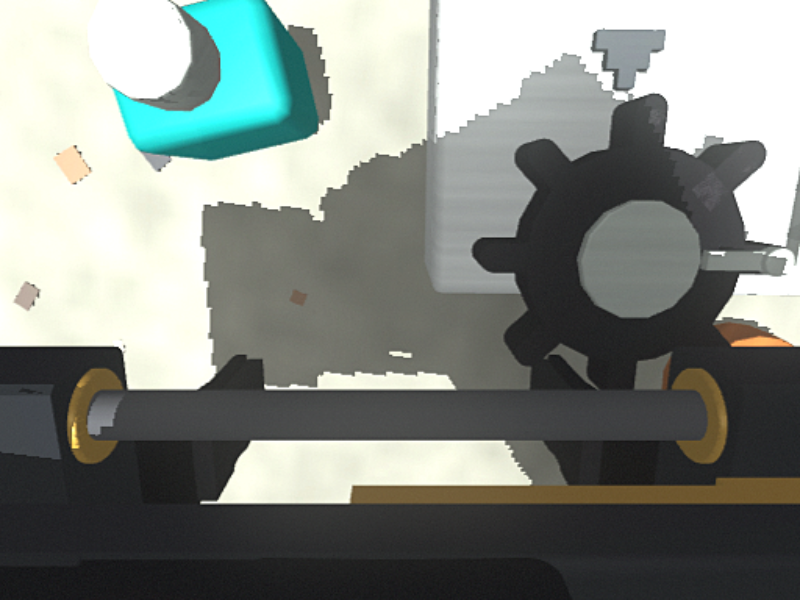

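Call:
{"op": "apply_moves", "data": {
  "commands": [
    [0.004,0,0,0,0,0,0.087],
    [0.004,0,0,0,0,0,0.087],
    [0.003,0,0,0,0,0,0.087],
    [0.003,0,0,0,0,0,0.087],
    [0.003,0,0,0,0,0,0.087],
    [0.003,0,0,0,0,0,0.087],
    [0.003,0,0,0,0,0,0.087],
    [0.003,0,0,0,0,0,0.087],
    [0.002,0,0,0,0,0,0.087],
    [0.001,0,0,0,0,0,0.087],
    [0,0,0,0,0,0,0.087],
    [0,0,0,0,0,0,0.087]
  ]
}}

```text
t: 8.55
position: [506.6, 172.8, 56.7]
tcp_rot: [3.142, -0.0, -1.419]
contact_force: [0.6, 0.9, 0.7]
width: 86.9
```

```bash
python3 look.py 9
```

```text
8.55 [506.60708778 172.84740606  56.72792027] [-46.33530367  38.02411762 -12.27207973] -81.2896332997412 [0.64979766 0.85285657 0.70492664]
```

View pics/w9.png

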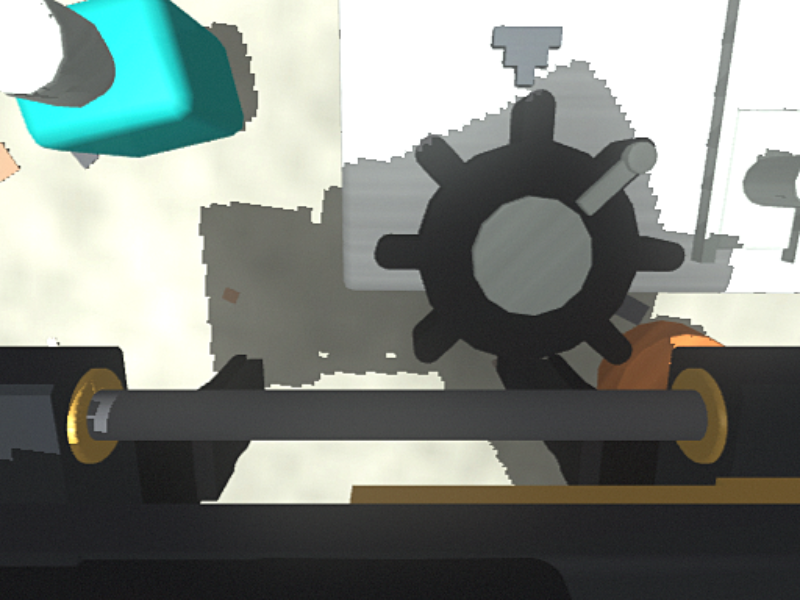

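The second click is done: the mark is at the back right, at (640,157). The third stroke will be the same.

Call:
{"op": "apply_moves", "data": {
  "commands": [
    [0,0.009,0,0,0,0,0.087],
    [0,0.009,0,0,0,0,0.087],
    [0,0.004,0,0,0,0,0.087],
    [-0.01,0,0,0,0,0,0.087],
    [-0.01,0,0,0,0,0,0.087],
    [-0.009,0,0,0,0,0,0.087],
    [0,0,0,0,0,0,0.087],
    [0,-0.009,0,0,0,0,0.087],
    [0,-0.009,0,0,0,0,0.087],
    [0,-0.004,0,0,0,0,0.087],
    [0,0,0,0,0,0,0.087]
  ]
}}

```text
t: 9.7
position: [503.2, 201.3, 56.6]
tcp_rot: [3.142, 0.001, -1.42]
contact_force: [0.1, -0.0, -0.6]
width: 86.5
```

Call:
{"op": "apply_moves", "data": {
  "commands": [
    [0.004,0,0,0,0,0,0.087],
    [0.004,0,0,0,0,0,0.087],
    [0.003,0,0,0,0,0,0.087],
    [0.003,0,0,0,0,0,0.087],
    [0.003,0,0,0,0,0,0.087],
    [0.003,0,0,0,0,0,0.087],
    [0.003,0,0,0,0,0,0.087],
    [0.003,0,0,0,0,0,0.087],
    [0.002,0,0,0,0,0,0.087],
    [0.001,0,0,0,0,0,0.087],
    [0,0,0,0,0,0,0.087],
    [0,0,0,0,0,0,0.087]
  ]
}}

```text
t: 10.9
position: [506.6, 172.8, 56.7]
tcp_rot: [-3.142, -0.0, -1.419]
contact_force: [0.2, -0.2, -0.0]
width: 87.1
```

```bash
python3 look.py 10
```

```text
10.9 [506.62793174 172.82653716  56.73349943] [-46.31773191  38.00042764 -12.26650057] -81.29372233761822 [ 0.20213817 -0.21878563 -0.007385  ]
```

View pics/w10.png

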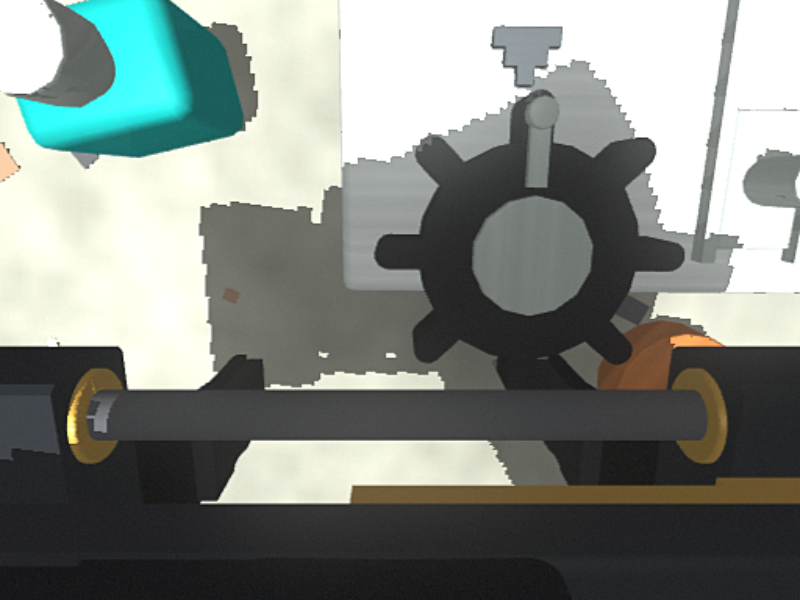

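Call:
{"op": "apply_moves", "data": {
  "commands": [
    [0,0.009,0,0,0,0,0.087],
    [0,0.009,0,0,0,0,0.087],
    [0,0.009,0,0,0,0,0.087],
    [0,0,-0.02,0,0,0,0.087],
    [0,0,-0.035,0,0,0,0.087],
    [0,0,-0.035,0,0,0,0],
    [0,0,0,0,0,0,0]
  ],
  "newtons": 10
}}

```text
t: 11.65
position: [482.3, 170.0, 151.4]
tcp_rot: [-3.133, -0.0, -1.419]
contact_force: [1.0, 0.6, -1.1]
width: 78.2
```

```bash
python3 look.py 11; python3 - <<'E'
from h import *
s,p,R=st()
for r in((-20,-72,130),(-20,-72,75)):
    b=W+RB@np.array([r[0],r[1],0]);b[2]=r[2];print(to(p,b,R));p=b
d=robot.get_image("top");cv2.imwrite('pics/t11.png',cv2.resize(d['color'][100:260,120:320,::-1],(750,600)))
E
```

```text
11.65 [482.33023299 170.00427972 151.40372578] [-70.76705695  38.75792786  82.40372578] -81.28230565568592 [ 0.97699105  0.57325836 -1.08346155]
[ 0.1105 -0.0515  0.0194]
[-0.      0.0003  0.055 ]
```

View pics/w11.png

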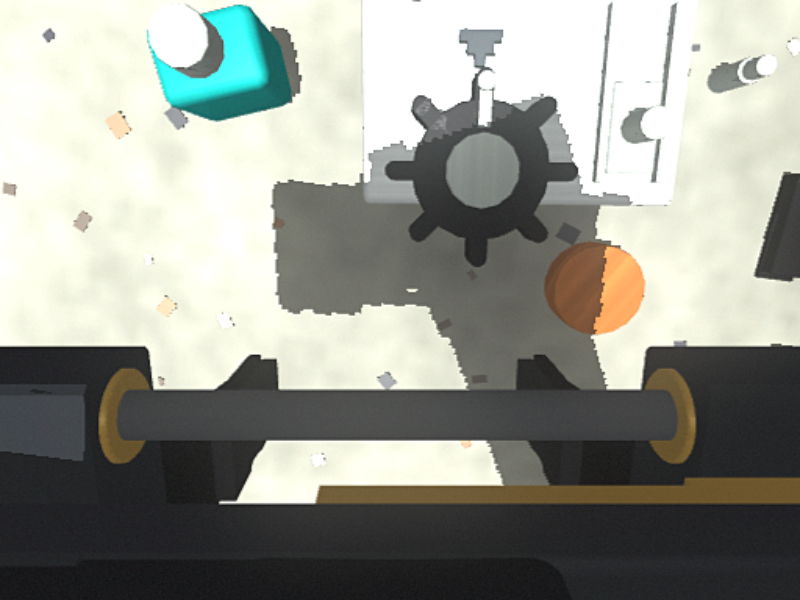

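The marked lobe rests at the arrow, at (485,78). I'm moving to hover in front of the latch post.

Call:
{"op": "apply_moves", "data": {
  "commands": [
    [0.028,-0.013,0.003,0,0,0,0],
    [0.028,-0.013,0.003,0,0,0,0],
    [0.028,-0.013,0.003,0,0,0,0],
    [0.027,-0.013,0.003,0,0,0,0],
    [0,0,0,0,0,0,0],
    [0,0,0,0,0,0,0],
    [0,0,0,0,0,0,0]
  ]
}}

```text
t: 12.45
position: [546.8, 68.1, 133.8]
tcp_rot: [3.14, 0.001, -1.417]
contact_force: [0.6, 0.4, -0.5]
width: 14.9
```

```bash
python3 look.py 12; python3 - <<'E'
from h import *
s,p,R=st();print(s['width'])
d=robot.get_image("scene");c=d['color'].copy()
for z in(0,25):
  q=proj(d,p+R@np.array([0,0,z]));print(z,(q-[220,100])*3.75)
cv2.imwrite('pics/s12.png',cv2.resize(c[100:260,220:420,::-1],(750,600),interpolation=cv2.INTER_CUBIC))
E
```

```text
12.45 [546.83605267  68.14739585 133.83504547] [-21.83279631 -71.42947477  64.83504547] -81.19466245138806 [ 0.6284118   0.3879966  -0.45933137]
10.786412025116777
0 [184.10364995 219.10257751]
25 [184.17454645 264.09725855]
```

View pics/w12.png

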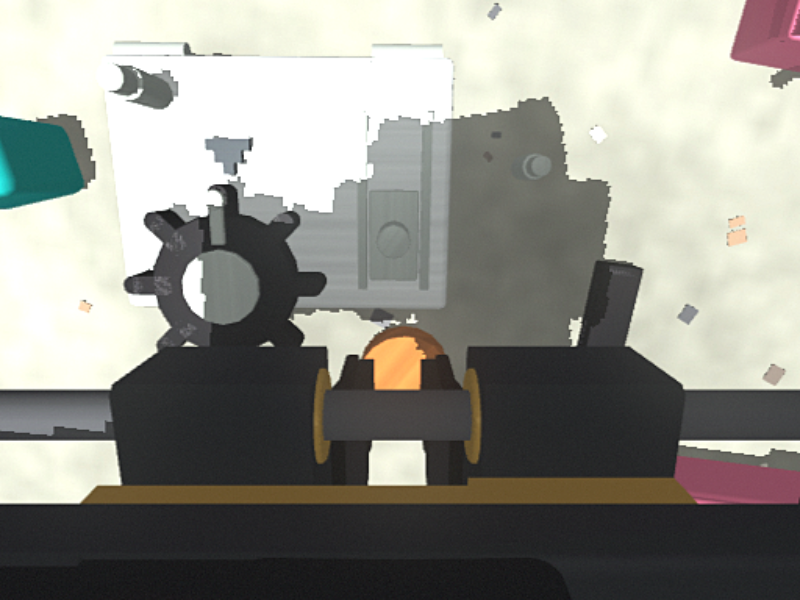

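View pics/s12.png

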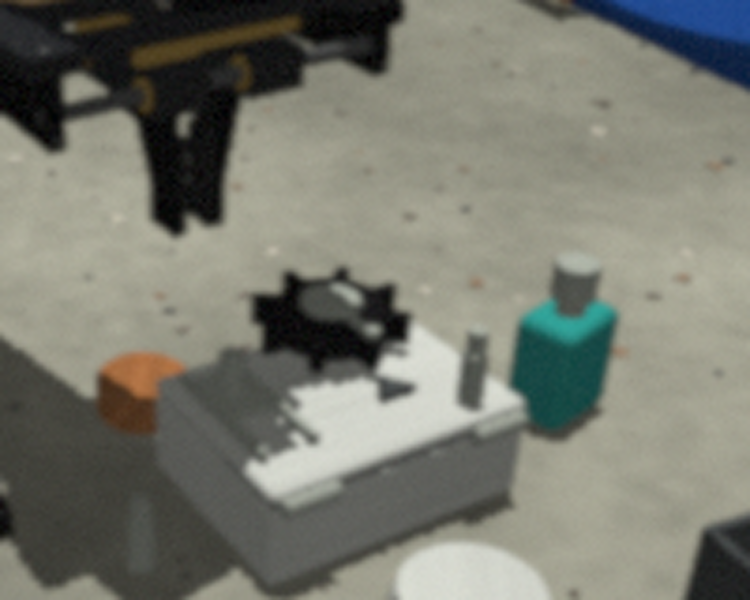

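Call:
{"op": "apply_moves", "data": {
  "commands": [
    [0,0,0.02,0,0,0,0],
    [0,0,0.015,0,0,0,0],
    [0,0,0.01,0,0,0,0],
    [0,0,0.004,0,0,0,0],
    [0,0,0.004,0,0,0,0],
    [0,0,0,0,0,0,0]
  ]
}}

```text
t: 13.15
position: [548.0, 67.0, 81.5]
tcp_rot: [3.141, 0.0, -1.419]
contact_force: [0.1, -0.3, -0.7]
width: 0.7
```

```bash
python3 - <<'E'
from h import *
s,p,R=st();print(s['width'],rel(p),p,s['contact_force'])
d=robot.get_image("scene");c=d['color'].copy()
cv2.imwrite('pics/s13.png',cv2.resize(c[120:240,220:370,::-1],(750,600),interpolation=cv2.INTER_CUBIC))
E
```

```text
0.6691934472174907 [-20.82786549 -72.78774452  12.501583  ] [548.02862308  66.9505005   81.501583  ] [ 0.06514685 -0.31419293 -0.73701867]
```

View pics/s13.png

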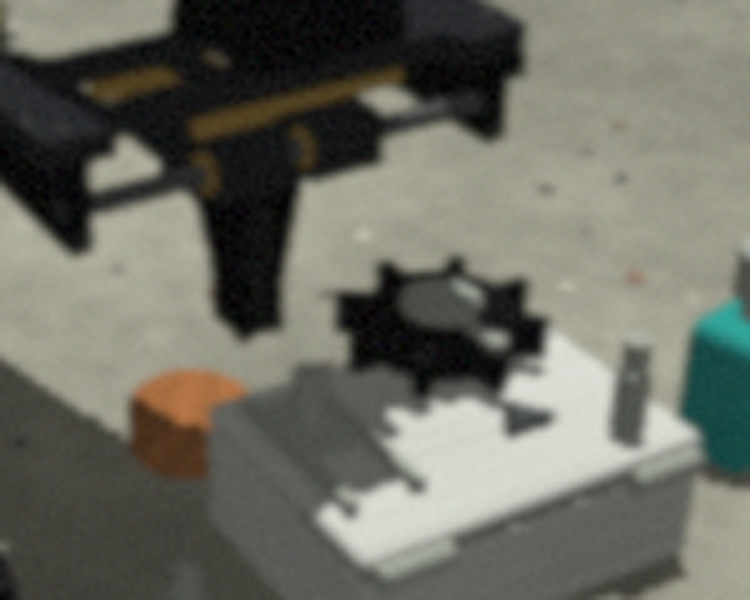

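Call:
{"op": "apply_moves", "data": {
  "commands": [
    [0,0,0.003,0,0,0,0],
    [0,0,0.003,0,0,0,0],
    [0,0,0,0,0,0,0],
    [0,-0.005,0,0,0,0,0],
    [0,-0.005,0,0,0,0,0],
    [0,-0.005,0,0,0,0,0],
    [0,-0.003,0,0,0,0,0]
  ]
}}

```text
t: 13.9
position: [566.7, 69.8, 75.8]
tcp_rot: [-3.141, 0.0, -1.419]
contact_force: [0.2, -0.2, 0.3]
width: 0.4
```

```bash
python3 look.py 14
```

```text
13.9 [566.71301674  69.81045542  75.81622293] [ -1.9261209  -72.68794306   6.81622293] -81.29810085332025 [ 0.19334904 -0.21128971  0.25224201]
```

View pics/w14.png

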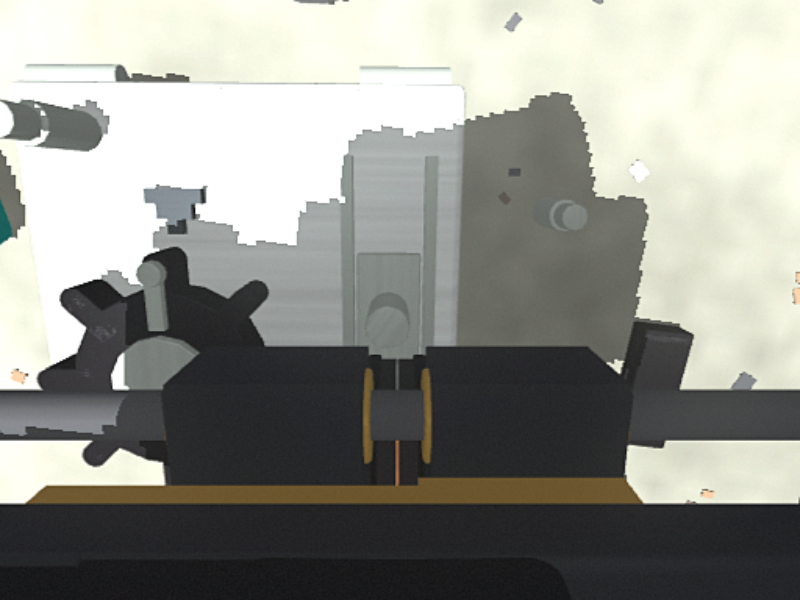

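Call:
{"op": "apply_moves", "data": {
  "commands": [
    [-0.002,-0.003,0,0,0,0,0],
    [0,-0.004,0,0,0,0,0],
    [0,-0.004,0,0,0,0,0],
    [0,-0.004,0,0,0,0,0],
    [0,-0.004,0,0,0,0,0],
    [0,-0.004,0,0,0,0,0],
    [0,-0.003,0,0,0,0,0]
  ]
}}

```text
t: 14.65
position: [591.6, 75.8, 75.6]
tcp_rot: [3.141, 0.0, -1.419]
contact_force: [-1.7, 1.0, -0.6]
width: 0.5
```

```bash
python3 look.py 15
```

```text
14.65 [591.5560724   75.76147067  75.61368558] [ 23.51976905 -70.42991712   6.61368558] -81.28657993918144 [-1.65179326  0.99369812 -0.6280615 ]
```

View pics/w15.png

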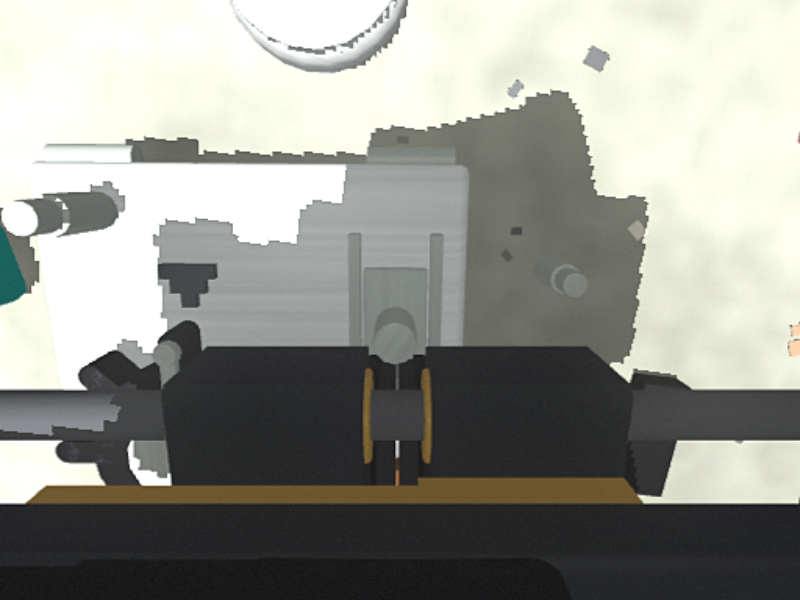

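Call:
{"op": "apply_moves", "data": {
  "commands": [
    [0,-0.002,0,0,0,0,0],
    [0,-0.002,0,0,0,0,0],
    [0,-0.001,0,0,0,0,0]
  ]
}}

```text
t: 15.0
position: [596.3, 76.3, 75.7]
tcp_rot: [3.141, -0.0, -1.419]
contact_force: [-0.8, 0.8, -0.0]
width: 0.5
```

Call:
{"op": "apply_moves", "data": {
  "commands": [
    [0,-0.001,0,0,0,0,0]
  ]
}}

```text
t: 15.1
position: [597.2, 76.4, 75.6]
tcp_rot: [3.141, -0.0, -1.419]
contact_force: [-1.3, 0.5, -0.7]
width: 0.7
```

Call:
{"op": "apply_moves", "data": {
  "commands": [
    [0,-0.001,0,0,0,0,0]
  ]
}}

```text
t: 15.2
position: [598.2, 76.6, 75.7]
tcp_rot: [3.141, -0.0, -1.419]
contact_force: [-1.1, 1.2, -0.9]
width: 0.6
```

Call:
{"op": "apply_moves", "data": {
  "commands": [
    [0,-0.001,0,0,0,0,0]
  ]
}}

```text
t: 15.3
position: [599.2, 76.7, 75.7]
tcp_rot: [3.141, -0.0, -1.419]
contact_force: [-1.1, 1.1, -0.1]
width: 0.5
```

Call:
{"op": "apply_moves", "data": {
  "commands": [
    [0,-0.001,0,0,0,0,0]
  ]
}}

```text
t: 15.4
position: [599.4, 76.7, 75.6]
tcp_rot: [3.14, -0.0, -1.419]
contact_force: [-4.5, 0.7, 2.9]
width: 0.5
```

Call:
{"op": "apply_moves", "data": {
  "commands": [
    [0,-0.001,0,0,0,0,0]
  ]
}}

```text
t: 15.5
position: [599.6, 76.8, 75.5]
tcp_rot: [3.138, -0.0, -1.419]
contact_force: [-7.7, -0.2, 4.3]
width: 0.8
```

The latch has reached its end stop, since the force rose and the motion stopped. I'm backing off now.

Call:
{"op": "apply_moves", "data": {
  "commands": [
    [0,0.004,0,0,0,0,0],
    [0,0.008,0,0,0,0,0],
    [0,0.01,0,0,0,0,0],
    [0,0,-0.015,0,0,0,0],
    [0,0,-0.03,0,0,0,0],
    [0,0,-0.04,0,0,0,0],
    [0,0.03,-0.04,0,0,0,0],
    [0,0.04,0,0,0,0,0],
    [0,0.03,0,0,0,0,0],
    [0,0,0,0,0,0,0]
  ]
}}

```text
t: 16.5
position: [478.2, 57.9, 202.2]
tcp_rot: [-3.141, -0.004, -1.419]
contact_force: [-0.6, -0.2, -0.1]
width: 0.4
```

```bash
python3 look.py 16; python3 - <<'E'
from h import *
s,p,R=st();d=robot.get_image("wrist");T=np.eye(4);T[:3,:3]=R;T[:3,3]=p;T=T@d['hand_eye']
v,u=np.mgrid[0:384,0:512];z=d['z_map'];P=np.stack([(u-d['cx'])/d['fx']*z,(v-d['cy'])/d['fy']*z,z],-1)@T[:3,:3].T+T[:3,3]
Q=(P-W)@RB
m=(P[...,2]>77)&(P[...,2]<86)&(abs(Q[...,1]+72)<12)&(abs(Q[...,0]-35)<40)&(z>0)
print('post',m.sum(),Q[m].mean(0))
m=(P[...,2]>80)&(P[...,2]<86)&(np.hypot(Q[...,0],Q[...,1])<46)&(z>0)
print('pip',m.sum(),Q[m].mean(0) if m.any() else None)
d=robot.get_image("top");cv2.imwrite('pics/t16.png',cv2.resize(d['color'][100:260,120:320,::-1],(750,600)))
E
```

```text
16.5 [478.22900659  57.87571923 202.19449251] [-91.20436647 -71.56863518 133.19449251] -81.32455380693582 [-0.55791157 -0.23181894 -0.07347767]
post 297 [ 47.00504965 -69.49739041  13.03272317]
pip 1493 [ 4.0831976   2.36104461 12.74578108]
```

View pics/w16.png

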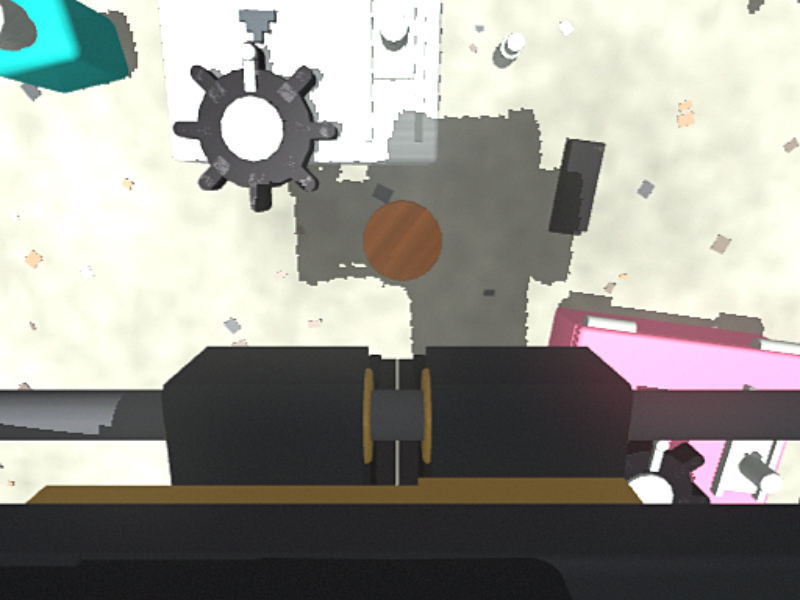

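View pics/t16.png

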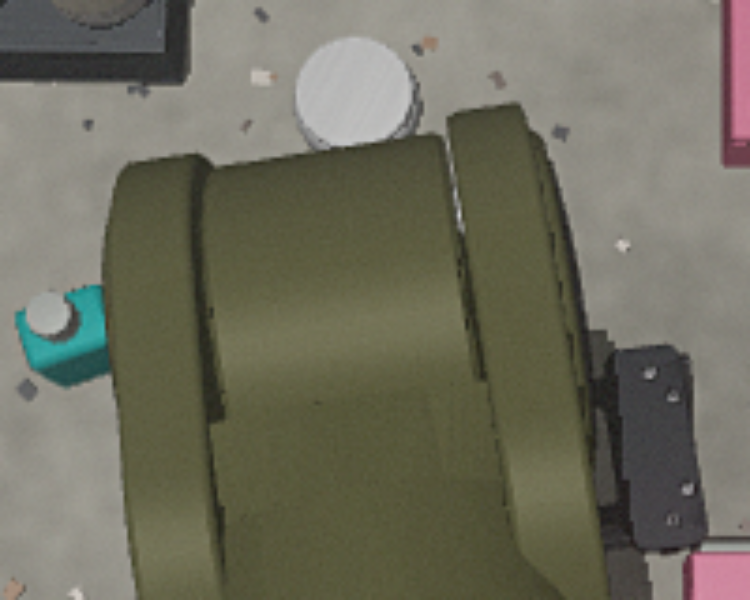

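The post stands at x +47 mm from the wheel axis, where fully open is 48. The mark is at the arrow, at (250,52), and the bystanders I can see are undisturbed. I'm handing in.

```bash
python3 -c "
from workcell import robot
print(robot.finish_job())"
```

```text
the job is handed in; nothing more can be done
None
```

The spare-key box is unlocked: the marked lobe rests at the arrow and the latch is fully back. I handed the job in at about 16.6 s of the 58 s allowed; the hand-in gave no verdict.

- **Wheel:** I flicked the nickel box's thumbwheel three single clicks to the robot's right with one fingertip. It started 3 clicks short. I checked the wheel with the wrist camera after every click, and it never ran past the arrow.
- **Latch:** With the fingers closed, I pushed the post back until it met its end stop. It took 1–2 N along the way and about 8 N at the stop. I then backed off and moved clear.
- **Last checks:** The wrist view shows the mark at the arrow. The post stands about 27 mm from its locked position (28 mm is the end stop). The force on the arm was near zero.
- **Bystanders:** The flask, cedar, clip and extender_b looked undisturbed in the last wrist view, and the wax tin in the last top view. Extender_a on the box was out of view at the end. It still stood in place in the wrist picture taken during the latch push. I judged all of these by eye and did not re-measure them.

**Checks that disagreed:**
- **Fingertips:** The pictures put them only about 0–7 mm ahead of the TCP, not the stated 25 mm. I set my heights from the pictures, and no stray contact followed.
- **Wheel axis:** The top and wrist cameras differed by 1–3 mm on its position.
- **Pip reading:** My last numeric check of the steel pip failed because it averaged in the whole wheel top. The mark's position therefore rests on the picture.

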